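Seat the check-ball dish in its carrier and present it a quarter turn round

TASK

Pick up the small dished insert with the steel check ball lying in it, and seat it flat and square in the carrier's empty pocket, letting go of it there. Then lift the carrier by its upright post about 10 cm above the rubber mat, turn it a quarter turn (either way) from how it lay lengthwise on the mat so that it is crosswise above the mat, and finish while still holding it there, level and still; keep the ball in the middle of its dish and the dish level all the way, and leave the other things on the bench alone.

Things in the scene. Friction and masses are not known exactly. Their poses are not given: they have to be found in the camera images.
- insert: White plastic dished insert: a square foot 52 x 52 mm and 26 mm tall, with a round shallow dish on top (rim 50 mm diameter, rim 35 mm above the underside). Starts on the bench. Origin: centre of its underside; z up, x and y square to the sides of the foot. 80 g or so. Grip it by two opposite sides of the foot.
- dish (a point): The middle of the dish floor on the insert, 27 mm above the insert's underside. The dish floor is flat for about 6 mm around this point, then rises by a 2 mm step and a slope of about 20 degrees to the rim.
- ball_center (a point): Centre of the loose steel check ball, 18 mm diameter, 24 g, lying in the dish; it rolls freely.
- carrier: Flat aluminium carrier, 170 mm long (x) x 80 mm wide (y) x 14 mm thick, lying lengthwise and square on the rubber mat. Near its -x end is a square pocket, at x = +20 mm stands a black square post, at its +x end lies a fixed flat steel counterweight (36 x 70 mm, top 24 mm above the underside) that balances the carrier near the post. Origin: centre of its underside; z up. About 450 g.
- pocket (a point): Centre of the floor of the square pocket in the carrier: 48 mm from the carrier's origin towards its -x end. Pocket 56 x 56 mm (2 mm free on each side of the insert), 8 mm deep with a small chamfer; its floor is 6 mm above the carrier's underside and the carrier's top face 8 mm above this point.
- post_top (a point): Centre of the top of the carrier's upright black post: 24 x 24 mm, sides square to the carrier's x and y, standing 62 mm above the carrier's top face (76 mm above its underside), 68 mm from the pocket's centre.
- mat: Black rubber mat fixed to the bench, 230 mm long (x) x 130 mm wide (y) x 3 mm thick; the carrier starts centred and lengthwise on it. Origin: centre of its underside. Each episode it may be on the robot's left or right, with the insert on the other side.
- clear_box: Bystander: small clear plastic box, 79 x 59 mm, 51 mm tall, far side of the bench. Origin: centre of underside.
- filter_cap: Bystander: round white filter cap, 72 mm diameter, 48 mm tall, at the left. Origin: centre of underside.
- wrench: Bystander: steel wrench 150 mm long lying on the bench at the right.
Not all that is in view belongs to the job. What is meant by the carrier is not pink or turquoise, and is the larger of those in its own colour.

How it is judged:
By the outcome, as a careful person would: the job done as asked, in the order asked, and still so for the second after the job is handed in, while the arm keeps its last pose, push and grip.
It also fails if it takes over 72 s, if anything falls off the work surface, if the arm or the gripper's body presses on something with over 40 N, if the wrist force passes 120 N, or if a joint passes its speed limit or range.

ROBOT

A 6-joint arm with a two-finger parallel gripper is mounted at the origin on the work surface. World frame = base frame: x ahead of the robot, y to its left, z up, the work surface at z = 0. Lengths are in m, angles in rad, forces in N, time in s.
With the tool pointing down it reaches from about 0.225 to 0.875 m from the base axis. Payload 3.4 kg.
Tool frame: the origin (TCP) lies at the very end of the fingers, on their centre line; the grasp point (between the pads) lies 19 mm behind it; z points along the fingers, y is the line along which they close (so a half turn about z gives the same grasp; the last joint's range is limited). The gripper opens to 85 mm and grips with 20 to 120 N. Pads are 22 mm wide; open, the fingers measure 114 mm over their backs; the gripper's body (76 mm by 85 mm) begins 54 mm behind the grasp point. The pads swing forward as they close: fully open they stand 13 mm farther back than shut.
Start: joints at [-1.23, 0.276, 1.505, -0, 1.361, -0.121], TCP at [0.256, -0.515, 0.231] pointing down, gripper open.
Joint ranges: [-2.89, 2.89], [-0.75, 2.08], [0.22, 2.7], [-1.18, 4.32], [0.11, 2.71], [-2.7, 2.7]. Speed limits (rad/s): [2.57, 2.57, 3.14, 3.14, 3.14, 3.14].

INTERFACE

Orientations are given as a unit quaternion [w, x, y, z].
In Python, from rig import get_state, optics, sign_off gives the robot as it stands.
- The arm moves only by the tool send_rows, never from a script. Its argument "increments" is a list of rows, each an object with "gripper": the gripper's target within -1 to 1 (shut at 1, half-way at 0, fully open at -1); "linear": the shift along the world's x, y, z in m, a list of three; "delta_rot": the turn, a rotation vector about the world's x, y, z in rad, a list of three. In form: [{"gripper": gripper, "linear": [dx, dy, dz], "delta_rot": [rx, ry, rz]}, ...]. A call has 1 to 8 rows; each row is the pose to reach, as a shift and turn from the pose commanded when the call began; what a row does not reach only later rows make up. A row lasts 1/10 s, in which the tool goes at most 50 mm and 8.59 degrees, less where a joint would pass 70% of its speed; a pose out of reach is approached as far as the arm can. A call with a gripper value outside its range is refused whole. The fingers move at their own pace and stop on an object; "newtons" is the grip in N (left out, the last holds). Time passes only in rows, so rows that repeat a pose let the fingers close. It gives the time, the measured TCP pose, the force, the opening and the grip force at its end, in the units of the state.
- get_state(): the state, without advancing time (a new reading comes with each control period).
- optics.get_image(name): name is "scene" or "top"; returns a dict with "pixels" (400x640x3 uint8, blue, green, red), "K" (3x3 intrinsics, pixels), "k1" (the pictures are not rectified: a ray, as slopes to the right and down, at radius r is drawn at 1 + k1 r^2 times it, then the intrinsics apply), "rvec" (rotation vector, rad) and "tvec" (3), from world to camera coordinates, as OpenCV has them. Camera axes: x right, y down, z forward; pixel columns grow to the right and rows downward; lengths in m; the calibration is good to about 2 mm. A picture is of the moment at which its call begins. There is no depth.
- sign_off(): hands the job in; it is judged then, once.
The state is a dict: "clock": time; "qpos": joint angles; "qd": joint speeds; "effort": joint torques, N m; "position": TCP position; "ee_rot": TCP orientation; "contact_force": force on the tool from outside, world axes, zero at the start; "moment": the same for the moment, N m; "width": finger opening in m; "gripper_force": force on a finger pad.
Only numpy, scipy, OpenCV 4.12 (cv2) and the standard library are available. Lean on these libraries where they do the work, as an engineer would, in place of code of your own. Each camera call takes 0.05 s, during which the arm holds its last target. There are 200 camera calls.

## Working session

There is one attempt and no reset: what is moved stays moved. The work goes in short steps, Python scripts to look and compute and a tool call to move; the robot and the scene stay as the last step left them, time stands still between calls to the robot, and variables do not carry over. Pictures are saved under pics/ and viewed, at most 10 in all, crops included, and the job is handed in when it is done.

Besides the shell and the picture viewer there is one more tool, called after ">>>" as name(argument=value, ...), one argument or row to a line, values as JSON. send_rows: Moves the arm, as the interface text tells. Its arguments: {"type":"object","properties":{"increments":{"type":"array"},"newtons":{"type":"number"}},"required":["increments"]}

```bash
mkdir -p pics; python3 - <<'E'
from rig import get_state, optics
import cv2, pickle
print(get_state())
d={}
for n in("scene","top"):
    d[n]=optics.get_image(n); cv2.imwrite(f"pics/{n}0.png",d[n]["pixels"])
    print(n,{k:v for k,v in d[n].items() if k!="pixels"})
pickle.dump(d,open("i0.pkl","wb"))
E
```

```text
{'clock': 0.0, 'qpos': array([-1.22998860e+00,  2.76600156e-01,  1.50614373e+00,  7.80852444e-06,
        1.36071785e+00, -1.21042739e-01]), 'qd': array([ 0.00067382,  0.00024609, -0.00024239,  0.00098531, -0.00072714,
       -0.00103318]), 'effort': array([ 1.09596576e-04, -4.16766286e+01, -2.45803875e+01, -3.38239397e-04,
        1.06545768e-02, -2.75319582e-05]), 'position': array([ 0.25601709, -0.51425659,  0.23043256]), 'ee_rot': array([-9.29320706e-04,  9.73454808e-01,  2.28877399e-01, -9.86882336e-05]), 'contact_force': array([ 0.09933908, -0.168318  , -0.10682398]), 'moment': array([0.03472502, 0.03591064, 0.00070896]), 'gripper_force': 0.0, 'width': 0.08550883776242783}
scene {'K': array([[393.45946183,   0.        , 320.89400611],
       [  0.        , 393.45946183, 200.62714552],
       [  0.        ,   0.        ,   1.        ]]), 'k1': -0.019799599037821875, 'rvec': array([ 1.68901658,  1.58004226, -0.81046639]), 'tvec': array([-0.04883995, -0.25522038,  1.53510876])}
top {'K': array([[505.67615865,   0.        , 314.57194961],
       [  0.        , 505.67615865, 194.16090387],
       [  0.        ,   0.        ,   1.        ]]), 'k1': 0.05111801886372957, 'rvec': array([ 2.16535166, -2.14979685,  0.15094991]), 'tvec': array([-0.01520734,  0.56650693,  1.37154687])}
```

View pics/top0.png

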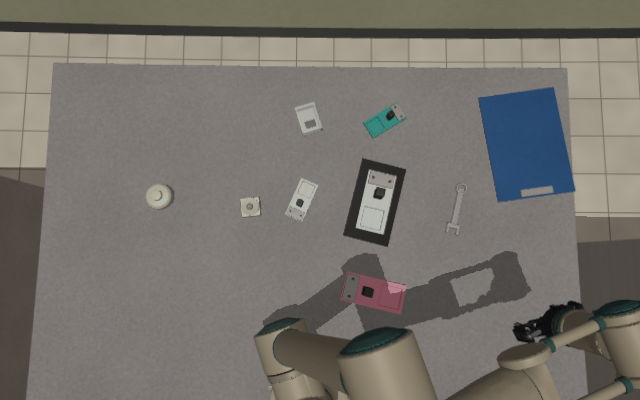

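View pics/scene0.png

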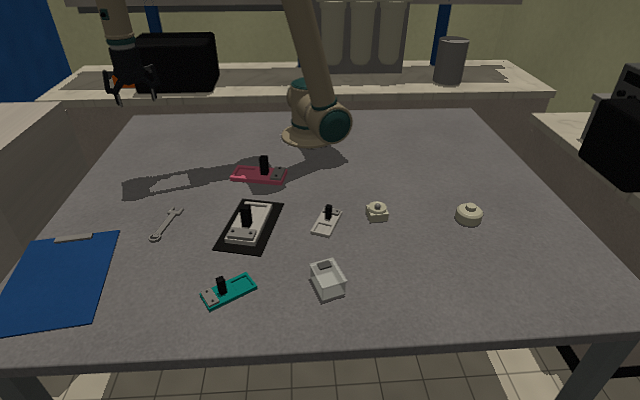

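The top view shows the carrier on the black mat at about (375,202), with its pocket at (372,218) and its post at (380,192). The insert with the ball is at (250,206). A smaller white decoy is at (302,200), and pink and turquoise decoys are further off.

```bash
cat > h.py <<'E'
import numpy as np, cv2
def ray(im,uv,z):
    "pixels -> world points on plane z"
    K=im["K"]; uv=np.atleast_2d(np.asarray(uv,float))
    p=cv2.undistortPoints(uv.reshape(-1,1,2),K,np.array([im["k1"],0,0,0.])).reshape(-1,2)
    R=cv2.Rodrigues(im["rvec"])[0]; c=-R.T@im["tvec"]
    d=np.c_[p,np.ones(len(p))]@R
    return c+d*((z-c[2])/d[:,2])[:,None]
def proj(im,X):
    return cv2.projectPoints(np.atleast_2d(X).astype(float),im["rvec"],im["tvec"],im["K"],np.array([im["k1"],0,0,0.]))[0].reshape(-1,2)
def blob(im,mask,box,z):
    "largest contour in box (u0,v0,u1,v1) -> world centre, size, angle of min-area rect on plane z"
    m=np.zeros_like(mask); u0,v0,u1,v1=box; m[v0:v1,u0:u1]=mask[v0:v1,u0:u1]
    c=max(cv2.findContours(m,cv2.RETR_EXTERNAL,cv2.CHAIN_APPROX_NONE)[0],key=cv2.contourArea)
    w=ray(im,c.reshape(-1,2),z)[:,:2]
    (cx,cy),s,a=cv2.minAreaRect((w*1000).astype(np.float32))
    return np.round([cx,cy,*s,a],1),c
E
cat > m0.py <<'E'
import pickle; from h import *
d=pickle.load(open("i0.pkl","rb")); t=d["top"]
g=cv2.cvtColor(t["pixels"],cv2.COLOR_BGR2GRAY)
print("mat",blob(t,((g<45)*255).astype(np.uint8),(330,150,420,255),.003)[0])
for th in(130,150): 
    M=((g>th)*255).astype(np.uint8)
    print("carrier",blob(t,M,(345,165,405,242),.017)[0]); print("insert",blob(t,M,(235,190,270,222),.026)[0])
def up(im,b,n,k):
    u0,v0,u1,v1=b; return cv2.resize(im["pixels"][v0:v1,u0:u1],None,fx=k,fy=k,interpolation=cv2.INTER_CUBIC)
a=up(t,(340,155,410,250),0,6); b=up(t,(230,185,280,225),0,6); s=np.zeros((570,800,3),np.uint8)
s[:a.shape[0],:a.shape[1]]=a; s[:240,430:730]=b; c=up(d["scene"],(355,190,405,230),0,6); s[260:500,430:730]=c
cv2.imwrite("pics/crop0.png",s)
E
python3 m0.py
```

```text
mat [ 551.6 -182.9  125.7  226.    75.8]
carrier [ 549.5 -183.6   79.7  169.4   76.7]
insert [532.8 170.   53.5  51.    6.2]
carrier [ 549.9 -183.7   79.   168.3   76.8]
insert [531.7 169.8  50.2  50.5   6.4]
```

View pics/crop0.png

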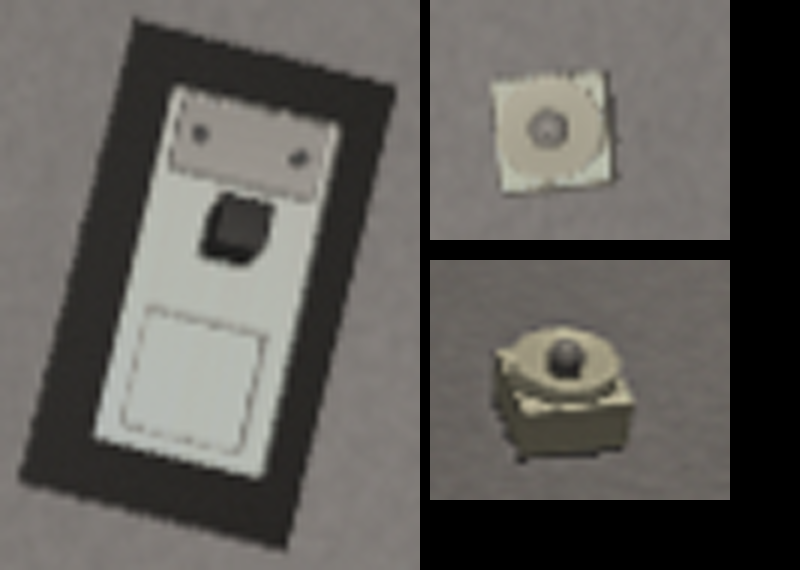

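The crops confirm the layout. The carrier's long axis points at about -13.3° (pocket end near the robot), and the insert's sides are at about +6.3° with the ball centred. I'm moving above the insert now.

>>> send_rows(
  increments=[
    {"gripper":-1,"linear":[0.276,0.684,0],"delta_rot":[0,0,-0.353]},
    {"gripper":-1,"linear":[0.276,0.684,0],"delta_rot":[0,0,-0.353]},
    {"gripper":-1,"linear":[0.276,0.684,0],"delta_rot":[0,0,-0.353]},
    {"gripper":-1,"linear":[0.276,0.684,0],"delta_rot":[0,0,-0.353]},
    {"gripper":-1,"linear":[0.276,0.684,0],"delta_rot":[0,0,-0.353]},
    {"gripper":-1,"linear":[0.276,0.684,0],"delta_rot":[0,0,-0.353]},
    {"gripper":-1,"linear":[0.276,0.684,0],"delta_rot":[0,0,-0.353]},
    {"gripper":-1,"linear":[0.276,0.684,0],"delta_rot":[0,0,-0.353]},
  ],
)

```text
clock: 0.9
position: [0.406, -0.1418, 0.2312]
ee_rot: [0.0, 0.999, 0.054, 0.0]
contact_force: [1.1, 0.1, 0.6]
width: 0.0856
gripper_force: 0.0
```

>>> send_rows(
  increments=[
    {"gripper":-1,"linear":[0.126,0.312,-0.11],"delta_rot":[0,0,0]},
    {"gripper":-1,"linear":[0.126,0.312,-0.11],"delta_rot":[0,0,0]},
    {"gripper":-1,"linear":[0.126,0.312,-0.11],"delta_rot":[0,0,0]},
    {"gripper":-1,"linear":[0.126,0.312,-0.11],"delta_rot":[0,0,0]},
    {"gripper":-1,"linear":[0.126,0.312,-0.11],"delta_rot":[0,0,0]},
    {"gripper":-1,"linear":[0.126,0.312,-0.11],"delta_rot":[0,0,0]},
    {"gripper":-1,"linear":[0.126,0.312,-0.11],"delta_rot":[0,0,0]},
    {"gripper":-1,"linear":[0.126,0.312,-0.11],"delta_rot":[0,0,0]},
  ],
)

```text
clock: 1.7
position: [0.5324, 0.1727, 0.1188]
ee_rot: [-0.001, 0.998, 0.057, -0.001]
contact_force: [0.0, 0.1, 0.7]
width: 0.0854
gripper_force: 0.0
```

```bash
python3 - <<'E'
from rig import get_state, optics
import cv2, pickle
s=get_state(); print(s["position"],s["ee_rot"],s["qpos"])
d={n:optics.get_image(n) for n in("scene","top")}; pickle.dump(d,open("i1.pkl","wb"))
a=cv2.resize(d["top"]["pixels"][150:250,190:310],None,fx=4,fy=4); b=cv2.resize(d["scene"]["pixels"][130:250,320:440],(400,400))
b=b
import numpy as np
o=np.zeros((400,880+0,3),np.uint8)[:, :880]; o[:,:480]=a; o[:,480:]=b
cv2.imwrite("pics/c1.png",cv2.resize(o,(800,364)))
E
```

```text
[0.53236816 0.17272685 0.1188002 ] [-8.69108491e-04  9.98397275e-01  5.65773652e-02 -1.06167447e-03] [0.18810288 0.33961687 1.7088797  0.00225175 1.09497423 1.64465058]
```

View pics/c1.png

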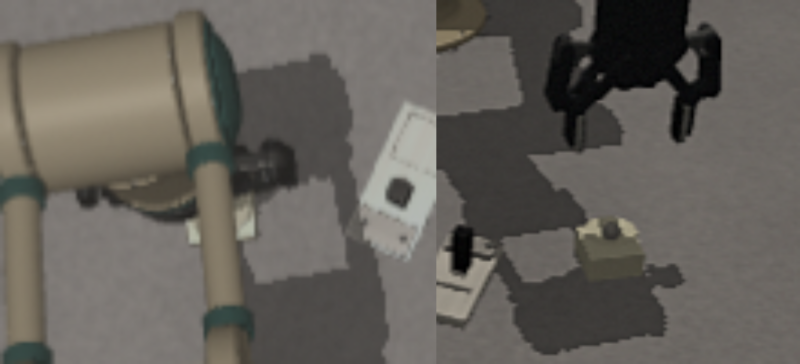

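The gripper is above the insert with the fingers straddling it, and the ball is still centred. I'll descend, then close gently.

>>> send_rows(
  increments=[
    {"gripper":-1,"linear":[0,-0.002,-0.03],"delta_rot":[0,0,0]},
    {"gripper":-1,"linear":[0,-0.002,-0.06],"delta_rot":[0,0,0]},
    {"gripper":-1,"linear":[0,-0.002,-0.085],"delta_rot":[0,0,0]},
    {"gripper":-1,"linear":[0,-0.002,-0.1],"delta_rot":[0,0,0]},
    {"gripper":-1,"linear":[0,-0.002,-0.109],"delta_rot":[0,0,0]},
    {"gripper":-1,"linear":[0,-0.002,-0.109],"delta_rot":[0,0,0]},
  ],
)

```text
clock: 2.4
position: [0.531, 0.1648, 0.0118]
ee_rot: [0.0, 0.999, 0.054, -0.001]
contact_force: [-1.0, -0.6, -0.1]
width: 0.0852
gripper_force: 0.0
```

>>> send_rows(
  increments=[
    {"gripper":-0.1,"linear":[0,0,0],"delta_rot":[0,0,0]},
    {"gripper":0,"linear":[0,0,0],"delta_rot":[0,0,0]},
    {"gripper":0.1,"linear":[0,0,0],"delta_rot":[0,0,0]},
    {"gripper":0.2,"linear":[0,0,0],"delta_rot":[0,0,0]},
    {"gripper":0.3,"linear":[0,0,0],"delta_rot":[0,0,0]},
    {"gripper":0.3,"linear":[0,0,0],"delta_rot":[0,0,0]},
  ],
  newtons=30,
)

```text
clock: 3.0
position: [0.5328, 0.1662, 0.0137]
ee_rot: [0.0, 0.999, 0.054, 0.001]
contact_force: [-1.0, -1.2, 6.5]
width: 0.0513
gripper_force: 31.8
```

>>> send_rows(
  increments=[
    {"gripper":0.4,"linear":[0,0,0],"delta_rot":[0,0,0]},
    {"gripper":0.4,"linear":[0,0,0.002],"delta_rot":[0,0,0]},
    {"gripper":0.4,"linear":[0,0,0.005],"delta_rot":[0,0,0]},
    {"gripper":0.4,"linear":[0,0,0.01],"delta_rot":[0,0,0]},
    {"gripper":0.4,"linear":[0,0,0.018],"delta_rot":[0,0,0]},
    {"gripper":0.4,"linear":[0,0,0.025],"delta_rot":[0,0,0]},
    {"gripper":0.4,"linear":[0,0,0.03],"delta_rot":[0,0,0]},
    {"gripper":0.4,"linear":[0,0,0.03],"delta_rot":[0,0,0]},
  ],
  newtons=45,
)

```text
clock: 3.8
position: [0.5326, 0.1663, 0.0434]
ee_rot: [-0.0, 0.999, 0.054, 0.001]
contact_force: [0.7, -0.3, -1.3]
width: 0.0508
gripper_force: 47.1
```

```bash
python3 - <<'E'
from rig import get_state, optics
import cv2, pickle, numpy as np
P=[]
for i in range(4):
    im=optics.get_image("scene"); s=get_state(); P.append(np.r_[s["position"],s["contact_force"]])
print(np.round(P,4)); print(s["width"],s["ee_rot"])
pickle.dump(im,open("i2.pkl","wb"))
cv2.imwrite("pics/c2.png",cv2.resize(im["pixels"][150:240,330:420],(600,600),interpolation=cv2.INTER_CUBIC))
E
```

```text
[[ 0.5322  0.1662  0.0429  0.1578 -0.5461 -1.6197]
 [ 0.5319  0.1662  0.0425  0.563  -0.2369 -2.1933]
 [ 0.5317  0.1661  0.0423  0.5874  0.3568 -1.2128]
 [ 0.5316  0.1661  0.0421 -0.9765 -0.3678 -1.8209]]
0.05050847358289227 [ 7.67332187e-05  9.98522742e-01  5.43344427e-02 -3.09556608e-04]
```

View pics/c2.png

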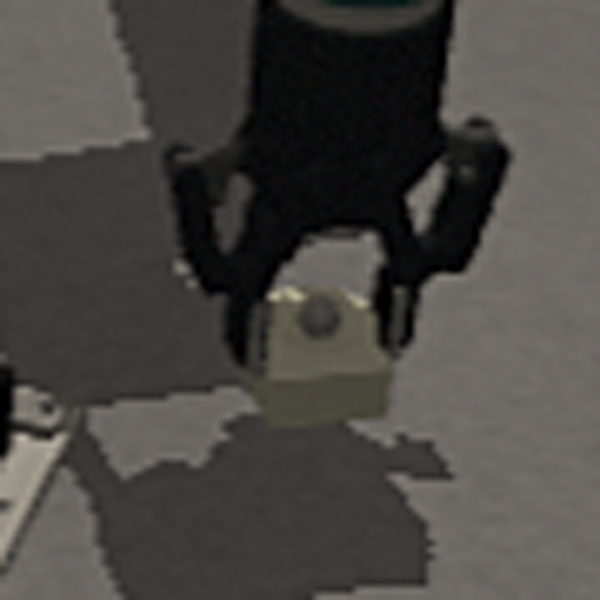

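The insert is held level with the ball centred in its dish. I'll lift it and then carry it over gently.

>>> send_rows(
  increments=[
    {"gripper":0.4,"linear":[0,0,0.005],"delta_rot":[0,0,0]},
    {"gripper":0.4,"linear":[0,0,0.015],"delta_rot":[0,0,0]},
    {"gripper":0.4,"linear":[0,0,0.028],"delta_rot":[0,0,0]},
    {"gripper":0.4,"linear":[0,0,0.042],"delta_rot":[0,0,0]},
    {"gripper":0.4,"linear":[0,-0.003,0.056],"delta_rot":[0,0,0]},
    {"gripper":0.4,"linear":[-0.001,-0.009,0.07],"delta_rot":[0,0,0]},
    {"gripper":0.4,"linear":[-0.0015,-0.018,0.082],"delta_rot":[0,0,0]},
    {"gripper":0.4,"linear":[-0.003,-0.03,0.088],"delta_rot":[0,0,0]},
  ],
)

```text
clock: 4.8
position: [0.5297, 0.1358, 0.1321]
ee_rot: [-0.0, 0.998, 0.055, 0.001]
contact_force: [0.6, -0.1, -1.4]
width: 0.0505
gripper_force: 47.1
```

>>> send_rows(
  increments=[
    {"gripper":0.4,"linear":[-0.001,-0.015,0.002],"delta_rot":[0,0,-0.01]},
    {"gripper":0.4,"linear":[-0.0025,-0.03,0.002],"delta_rot":[0,0,-0.03]},
    {"gripper":0.4,"linear":[-0.004,-0.045,0.002],"delta_rot":[0,0,-0.05]},
    {"gripper":0.4,"linear":[-0.005,-0.06,0.002],"delta_rot":[0,0,-0.07]},
    {"gripper":0.4,"linear":[-0.0065,-0.075,0.002],"delta_rot":[0,0,-0.09]},
    {"gripper":0.4,"linear":[-0.008,-0.09,0.002],"delta_rot":[0,0,-0.11]},
    {"gripper":0.4,"linear":[-0.009,-0.105,0.002],"delta_rot":[0,0,-0.13]},
    {"gripper":0.4,"linear":[-0.01,-0.12,0.002],"delta_rot":[0,0,-0.15]},
  ],
)

```text
clock: 5.6
position: [0.5188, 0.0148, 0.1323]
ee_rot: [0.0, 1.0, -0.021, -0.0]
contact_force: [-0.4, 0.1, -1.2]
width: 0.051
gripper_force: 47.1
```

>>> send_rows(
  increments=[
    {"gripper":0.4,"linear":[-0.001,-0.015,0],"delta_rot":[0,0,-0.02]},
    {"gripper":0.4,"linear":[-0.0025,-0.03,0],"delta_rot":[0,0,-0.04]},
    {"gripper":0.4,"linear":[-0.004,-0.045,0],"delta_rot":[0,0,-0.06]},
    {"gripper":0.4,"linear":[-0.005,-0.06,0],"delta_rot":[0,0,-0.08]},
    {"gripper":0.4,"linear":[-0.0065,-0.075,0],"delta_rot":[0,0,-0.1]},
    {"gripper":0.4,"linear":[-0.008,-0.09,0],"delta_rot":[0,0,-0.12]},
    {"gripper":0.4,"linear":[-0.009,-0.105,0],"delta_rot":[0,0,-0.14]},
    {"gripper":0.4,"linear":[-0.01,-0.12,0],"delta_rot":[0,0,-0.16]},
  ],
)

```text
clock: 6.4
position: [0.5088, -0.1051, 0.1323]
ee_rot: [0.0, 0.995, -0.101, 0.0]
contact_force: [-0.0, 0.7, -2.1]
width: 0.0507
gripper_force: 47.1
```

>>> send_rows(
  increments=[
    {"gripper":0.4,"linear":[-0.001,-0.015,0],"delta_rot":[0,0,-0.015]},
    {"gripper":0.4,"linear":[-0.002,-0.03,0],"delta_rot":[0,0,-0.025]},
    {"gripper":0.4,"linear":[-0.004,-0.045,0],"delta_rot":[0,0,-0.031]},
    {"gripper":0.4,"linear":[-0.005,-0.057,0],"delta_rot":[0,0,-0.031]},
    {"gripper":0.4,"linear":[-0.0055,-0.065,0],"delta_rot":[0,0,-0.031]},
    {"gripper":0.4,"linear":[-0.006,-0.069,0],"delta_rot":[0,0,-0.031]},
    {"gripper":0.4,"linear":[-0.006,-0.069,0],"delta_rot":[0,0,-0.031]},
    {"gripper":0.4,"linear":[-0.006,-0.069,0],"delta_rot":[0,0,-0.031]},
  ],
)

```text
clock: 7.2
position: [0.5028, -0.1725, 0.1323]
ee_rot: [-0.0, 0.993, -0.116, -0.0]
contact_force: [0.3, -0.0, -1.3]
width: 0.0503
gripper_force: 47.1
```

```bash
cat > look.py <<'E'
import sys,pickle,cv2,numpy as np
from rig import get_state, optics
n,u0,v0,u1,v1=sys.argv[1],*map(int,sys.argv[2:6])
for i in range(2): im=optics.get_image("scene"); s=get_state()
print(np.round(s["position"],4),np.round(s["ee_rot"],4),np.round(s["contact_force"],1),s["width"],s["clock"],np.round(s["qpos"],2))
pickle.dump(im,open(n+".pkl","wb"))
cv2.imwrite("pics/"+n+".png",cv2.resize(im["pixels"][v0:v1,u0:u1],None,fx=6,fy=6,interpolation=cv2.INTER_CUBIC))
E
python3 look.py c3 200 150 300 250
```

```text
[ 0.5028 -0.1723  0.1323] [-1.000e-04  9.933e-01 -1.155e-01 -1.000e-04] [ 0.1 -0.1 -1.3] 0.0506181296094548 7.3 [-0.46  0.29  1.75  0.    1.1   1.34]
```

View pics/c3.png

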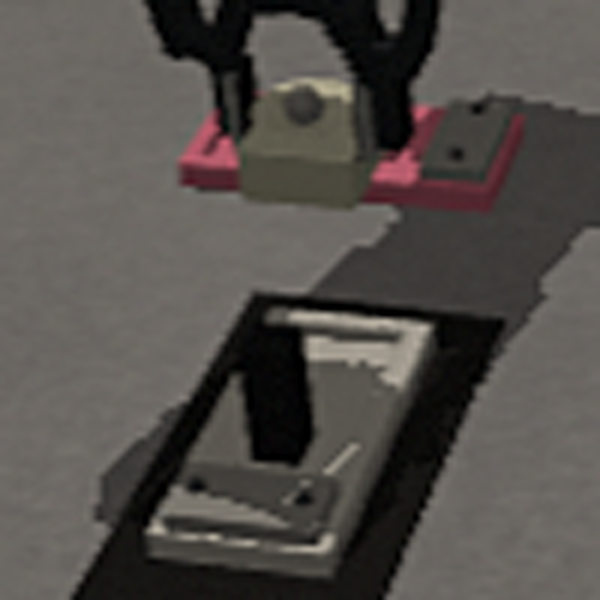

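The insert hangs over the pocket with the ball centred. The bottom edge of its front face runs from about (240,184) to (262,184.5). Next I'll check its position in the grip and compare it with the carrier in the same camera.

```bash
python3 - <<'E'
import pickle; from h import *
im=pickle.load(open("c3.pkl","rb")); top=pickle.load(open("i0.pkl","rb"))
th=np.radians(-13.3); e=np.array([np.cos(th),np.sin(th)]); f=np.array([-e[1],e[0]])
def toF(p,c): d=p[:,:2]-c; return np.round(np.c_[d@e,d@f]*1000,1)
tcp=np.array([.5028,-.1724])
print("insert front bottom corners rel tcp (expect 26,+-26)",toF(ray(im,[(240,183.8),(261.7,184.5)],.1203),tcp).tolist())
c=np.array([.5497,-.1836])
print("carrier near top corners (expect 85,+-40)",toF(ray(im,[(225,240),(255.8,241.3)],.017),c).tolist())
print("bottom z=.003",toF(ray(im,[(224.8,243),(255.8,246)],.003),c).tolist())
s0=top["scene"]
# pocket-in-top image via dark outline
t=top["top"]; g=cv2.cvtColor(t["pixels"],cv2.COLOR_BGR2GRAY)
uv=np.array([(340+147/6,155+307/6),(340+267/6,155+332/6),(340+242/6,155+453/6),(340+123/6,155+428/6)])
w=ray(t,uv,.017); print("pocket top:",np.round(w.mean(0)*1000,1),toF(w,c).tolist())
# expected images
for nm,C,hx,hy,z in(("pocket",c-.048*e,.028,.028,.017),):
    P=[np.r_[C+sx*hx*e+sy*hy*f,z] for sx,sy in((1,1),(1,-1),(-1,-1),(-1,1))]
    print(nm,np.round((proj(im,P)-[200,150])*6).tolist())
E
```

```text
insert front bottom corners rel tcp (expect 26,+-26) [[28.4, -22.2], [21.9, 34.5]]
carrier near top corners (expect 85,+-40) [[87.9, -37.2], [79.4, 41.4]]
bottom z=.003 [[84.1, -41.2], [81.6, 40.8]]
pocket top: [ 502.1 -174.4   17. ] [[-20.3, 27.4], [-18.4, -29.9], [-76.6, -30.9], [-78.4, 25.6]]
pocket [[370.0, 403.0], [253.0, 390.0], [290.0, 320.0], [403.0, 332.0]]
```

>>> send_rows(
  increments=[
    {"gripper":0.4,"linear":[0,0,-0.006],"delta_rot":[0,0,0]},
    {"gripper":0.4,"linear":[0,0,-0.02],"delta_rot":[0,0,0]},
    {"gripper":0.4,"linear":[0,0,-0.036],"delta_rot":[0,0,0]},
    {"gripper":0.4,"linear":[0,0,-0.053],"delta_rot":[0,0,0]},
    {"gripper":0.4,"linear":[0,0,-0.069],"delta_rot":[0,0,0]},
    {"gripper":0.4,"linear":[0,0,-0.081],"delta_rot":[0,0,0]},
    {"gripper":0.4,"linear":[0,0,-0.09],"delta_rot":[0,0,0]},
    {"gripper":0.4,"linear":[0,0,-0.094],"delta_rot":[0,0,0]},
  ],
)

```text
clock: 8.1
position: [0.5025, -0.1726, 0.0374]
ee_rot: [-0.0, 0.993, -0.116, -0.001]
contact_force: [0.2, 0.2, -0.2]
width: 0.0507
gripper_force: 47.0
```

```bash
sed -i 's/fx=6,fy=6/fx=8,fy=8/' look.py; python3 look.py c4 210 175 290 250
```

```text
[ 0.5028 -0.1728  0.0379] [-1.000e-04  9.933e-01 -1.158e-01 -4.000e-04] [-0.3  0.2 -2. ] 0.05036181015021537 8.2 [-0.46  0.39  1.87 -0.    0.88  1.34]
```

View pics/c4.png

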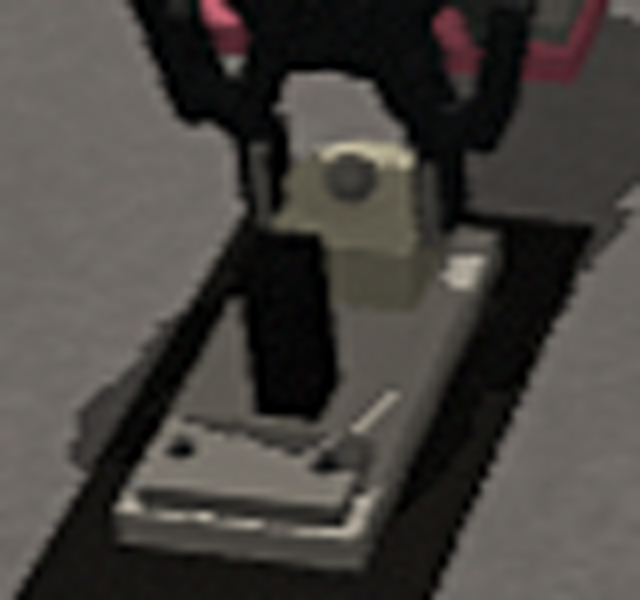

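The insert hangs just above the pocket with the ball centred. Its front-right bottom corner is at about (263.3,213), and the carrier's right top edge runs from (256,241) to (272,205).

```bash
python3 - <<'E'
import pickle; from h import *
im=pickle.load(open("c4.pkl","rb"))
th=np.radians(-13.3); e=np.array([np.cos(th),np.sin(th)]); f=np.array([-e[1],e[0]])
def toF(p,c): d=p[:,:2]-c; return np.round(np.c_[d@e,d@f]*1000,1).tolist()
c=np.array([.5497,-.1836]); q=lambda L:[((u+.5)/8-.5+210,(v+.5)/8-.5+175) for u,v in L]
C=lambda C0,e1,f1,z:np.r_[C0+e1*e+f1*f,z]
tcp=np.array([.5028,-.1728]); zi=.0259
L={"ins FR bot":C(tcp,.026,.026,zi),"ins FL bot":C(tcp,.026,-.026,zi),"ins FR top":C(tcp,.026,.026,zi+.026),"car NR top":C(c,.085,.04,.017),"car NR bot":C(c,.085,.04,.003),"car NL top":C(c,.085,-.04,.017),"car FR top":C(c,-.085,.04,.017),"post NL bot":C(c,.032,-.012,.017),"post NR bot":C(c,.032,.012,.017),"post NL top":C(c,.032,-.012,.079)}
for k,v in L.items(): print(k,np.round(((proj(im,v)[0]-[210,175])+.5)*8-.5))
# Shift per mm
p0=proj(im,C(tcp,.026,.026,zi))[0]
print("px/mm e,f (crop)",(proj(im,C(tcp,.031,.026,zi))[0]-p0)*8/5,(proj(im,C(tcp,.026,.031,zi))[0]-p0)*8/5)
g=cv2.cvtColor(im["pixels"],cv2.COLOR_BGR2GRAY); print(g[203:218,246:276]); 
E
```

```text
ins FR bot [410. 316.]
ins FL bot [264. 300.]
ins FR top [404. 254.]
car NR top [360. 545.]
car NR bot [364. 578.]
car NL top [118. 517.]
car FR top [501. 235.]
post NL bot [256. 423.]
post NR bot [326. 430.]
post NL top [235. 272.]
px/mm e,f (crop) [-0.83297998  1.74947255] [2.82871437 0.30225984]
[[ 79  93 101 100  96  93  90  91  91  91  91  90  91  92  93  81  48  48
   44  14  14  58  58  43  32  23  16   3   9   7]
 [ 16  24  27  30  78  95  93  92  91  92  91  92  92  90  93  96  63  45
   54  42  58  84  92  91  95  78  37   6   7   9]
 [  0   3   1   0  58  91  99  96  93  94  93  92  93  92  95  87  56  49
   51  55  72  87  90  90  89  69  30   7  10   6]
 [  6   7   9   0  27  65  75  71  70  73  78  82  85  92  98  78  60  61
   57  59  69  77  79  82  74  66  39   6   9  12]
 [  9  10   6   2  29  64  75  72  71  72  72  73  74  74  75  67  62  63
   66  68 127 157 160 168 118  61  41   5  12  13]
 [  8   9   4   0  29  65  76  74  73  73  73  71  71  72  74  67  61  61
   71  74 136 162 164 142  90  53  32   5   8  11]
 [  9   9   6   4  12  61  77  72  72  73  72  72 
[... 375 characters left out ...]
 70  71  72  66  73  86
   87  87  88  84  74  58  35  19  13  15  10  12]
 [  9   6   3   5   0  55  86  82  76  81  79  74  74  75  72  72  82  88
   87  88  89  78  68  50  24  20  17   8  13   9]
 [  6   4   4   4   1  34  78  89  88  88  88  88  88  89  88  88  87  86
   89  90  87  71  67  45  18  17  10  14  10  14]
 [  7   4   7   2   0  31  76  90  87  87  89  87  89  88  88  88  86  87
   89  90  79  65  55  33  12  12  12  10  14  11]
 [  6   8   4   3   1  32  79  91  87  88  88  87  87  87  88  84  84  88
   89  86  71  65  47  19  14   9  12   8  11   8]
 [  7   5   8   6   2  15  74  90  87  88  87  87  87  85  86  85  86  88
   89  78  65  57  31   7   7   9  10  13  11  11]]
```

The insert's front-right edge reads x≈411 against 410 predicted. The remaining row offset is shared with the carrier, so alignment is within about 1 mm and I'll lower slowly.

>>> send_rows(
  increments=[
    {"gripper":0.4,"linear":[0,0,-0.002],"delta_rot":[0,0,0]},
    {"gripper":0.4,"linear":[0,0,-0.005],"delta_rot":[0,0,0]},
    {"gripper":0.4,"linear":[0,0,-0.008],"delta_rot":[0,0,0]},
    {"gripper":0.4,"linear":[0,0,-0.01],"delta_rot":[0,0,0]},
    {"gripper":0.4,"linear":[0,0,-0.011],"delta_rot":[0,0,0]},
    {"gripper":0.4,"linear":[0,0,-0.012],"delta_rot":[0,0,0]},
  ],
)

```text
clock: 8.8
position: [0.5029, -0.1732, 0.0263]
ee_rot: [0.0, 0.993, -0.116, 0.0]
contact_force: [-0.4, -1.0, -0.3]
width: 0.0503
gripper_force: 47.6
```

>>> send_rows(
  increments=[
    {"gripper":0.4,"linear":[0,0,-0.001],"delta_rot":[0,0,0]},
    {"gripper":0.4,"linear":[0,0,-0.002],"delta_rot":[0,0,0]},
    {"gripper":0.4,"linear":[0,0,-0.003],"delta_rot":[0,0,0]},
    {"gripper":0.4,"linear":[0,0,-0.003],"delta_rot":[0,0,0]},
  ],
)

```text
clock: 9.2
position: [0.5029, -0.1729, 0.0232]
ee_rot: [0.0, 0.993, -0.116, 0.0]
contact_force: [-0.1, -1.7, -1.0]
width: 0.0508
gripper_force: 47.5
```

>>> send_rows(
  increments=[
    {"gripper":0.4,"linear":[0,0,-0.001],"delta_rot":[0,0,0]},
    {"gripper":0.4,"linear":[0,0,-0.0015],"delta_rot":[0,0,0]},
    {"gripper":0.4,"linear":[0,0,-0.002],"delta_rot":[0,0,0]},
    {"gripper":0.4,"linear":[0,0,-0.002],"delta_rot":[0,0,0]},
  ],
)

```text
clock: 9.6
position: [0.5029, -0.1729, 0.0228]
ee_rot: [0.0, 0.993, -0.116, 0.0]
contact_force: [-2.3, -0.8, 11.1]
width: 0.0507
gripper_force: 48.8
```

>>> send_rows(
  increments=[
    {"gripper":0.4,"linear":[0,0,0.001],"delta_rot":[0,0,0]},
    {"gripper":0.4,"linear":[0,0,0.001],"delta_rot":[0,0,0]},
  ],
  newtons=20,
)

```text
clock: 9.8
position: [0.503, -0.1728, 0.0228]
ee_rot: [0.0, 0.993, -0.116, 0.0]
contact_force: [-1.3, 0.2, 6.7]
width: 0.0507
gripper_force: 48.2
```

>>> send_rows(
  increments=[
    {"gripper":-0.2,"linear":[0,0,0],"delta_rot":[0,0,0]},
    {"gripper":-0.25,"linear":[0,0,0],"delta_rot":[0,0,0]},
    {"gripper":-0.35,"linear":[0,0,0],"delta_rot":[0,0,0]},
    {"gripper":-0.5,"linear":[0,0,0],"delta_rot":[0,0,0]},
    {"gripper":-0.5,"linear":[0,0,0],"delta_rot":[0,0,0]},
  ],
)

```text
clock: 10.3
position: [0.5028, -0.1727, 0.0221]
ee_rot: [-0.0, 0.993, -0.116, -0.0]
contact_force: [-0.4, 0.3, 0.7]
width: 0.0642
gripper_force: 0.0
```

>>> send_rows(
  increments=[
    {"gripper":-0.5,"linear":[0,0,0.005],"delta_rot":[0,0,0]},
    {"gripper":-0.5,"linear":[0,0,0.015],"delta_rot":[0,0,0]},
    {"gripper":-0.5,"linear":[0,0,0.03],"delta_rot":[0,0,0]},
    {"gripper":-0.5,"linear":[0,0,0.05],"delta_rot":[0,0,0]},
    {"gripper":-0.5,"linear":[0,0,0.075],"delta_rot":[0,0,0]},
    {"gripper":-0.5,"linear":[0,0,0.1],"delta_rot":[0,0,0]},
    {"gripper":-0.5,"linear":[0,0,0.12],"delta_rot":[0,0,0]},
    {"gripper":-0.5,"linear":[0,0,0.12],"delta_rot":[0,0,0]},
  ],
)

```text
clock: 11.1
position: [0.505, -0.1739, 0.1461]
ee_rot: [0.001, 0.993, -0.116, 0.004]
contact_force: [1.2, 0.5, -0.2]
width: 0.0639
gripper_force: 0.0
```

```bash
python3 look.py c5 210 175 290 250
```

```text
[ 0.5029 -0.1729  0.1429] [ 2.000e-04  9.933e-01 -1.158e-01  6.000e-04] [ 0.4  0.3 -0.6] 0.0639100436799056 11.2 [-0.46  0.28  1.74 -0.    1.13  1.34]
```

View pics/c5.png

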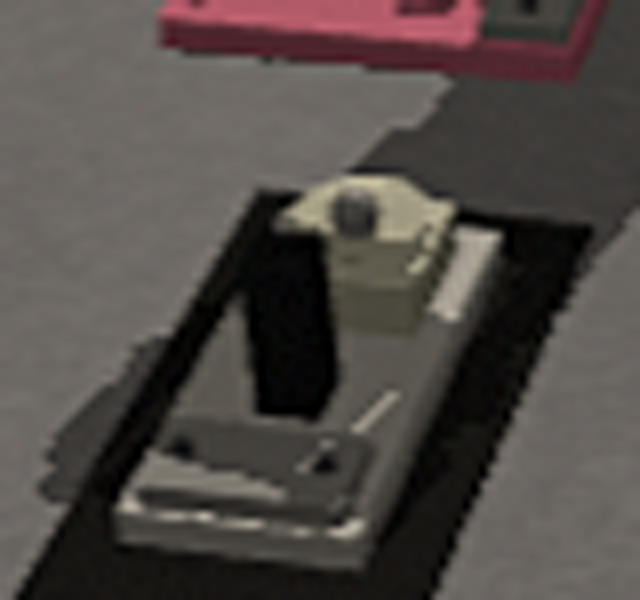

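The insert sits in the pocket with the ball central at about (254,201). I'll check its seated height numerically.

```bash
python3 - <<'E'
import pickle; from h import *
th=np.radians(-13.3); e=np.array([np.cos(th),np.sin(th)]); f=np.array([-e[1],e[0]])
tcp=np.array([.5029,-.1729])
im=pickle.load(open("c5.pkl","rb"))
for z0 in(.009,.017):
  for k,(a,b,z) in {"FR@cartop":(.026,.026,.017),"FR foot top":(.026,.026,z0+.026),"BR foot top":(-.026,.026,z0+.026),"FL foot top":(.026,-.026,z0+.026),"ball":(0,0,z0+.036),"rim back":(-.025,0,z0+.035),"rim right":(0,.025,z0+.035)}.items():
    print(z0,k,np.round((proj(im,np.r_[tcp+a*e+b*f,z])[0]-[210,175]+.5)*8-.5))
g=cv2.cvtColor(im["pixels"],cv2.COLOR_BGR2GRAY); print("col",255,g[194:222,255],"col",259,g[194:222,259])
E
```

```text
0.009 FR@cartop [412. 336.]
0.009 FR foot top [408. 294.]
0.009 BR foot top [450. 208.]
0.009 FL foot top [261. 279.]
0.009 ball [354. 219.]
0.009 rim back [376. 181.]
0.009 rim right [425. 229.]
0.017 FR@cartop [412. 336.]
0.017 FR foot top [406. 276.]
0.017 BR foot top [448. 189.]
0.017 FL foot top [259. 260.]
0.017 ball [352. 200.]
0.017 rim back [374. 162.]
0.017 rim right [423. 210.]
col 255 [ 90  55  38 181 156 113  81  55  48  42  57  85  87  84  91  93  84  72
  72  73  73  70  76  87  88  86  88  88] col 259 [ 61  57  47 136 161 157 154 152 152 155 163  93  88  90  89  91  97  70
  72  73  73  73  68  87  88  86  86  86]
```

It is seated: the face edges, ball and rim all match the seated prediction with the shared offset. Next I'll move over the post, turning the tool +90° and half closing.

>>> send_rows(
  increments=[
    {"gripper":0,"linear":[0.01,-0.002,0],"delta_rot":[0,0,0.14]},
    {"gripper":0,"linear":[0.02,-0.005,0],"delta_rot":[0,0,0.28]},
    {"gripper":0,"linear":[0.03,-0.007,0],"delta_rot":[0,0,0.42]},
    {"gripper":0,"linear":[0.04,-0.009,0],"delta_rot":[0,0,0.56]},
    {"gripper":0,"linear":[0.05,-0.012,0],"delta_rot":[0,0,0.7]},
    {"gripper":0,"linear":[0.06,-0.014,0],"delta_rot":[0,0,0.84]},
    {"gripper":0,"linear":[0.066,-0.0155,0],"delta_rot":[0,0,0.98]},
    {"gripper":0,"linear":[0.066,-0.0155,0],"delta_rot":[0,0,1.12]},
  ],
)

```text
clock: 12.0
position: [0.5688, -0.1882, 0.1404]
ee_rot: [-0.001, 0.902, 0.432, -0.001]
contact_force: [0.6, 0.6, -0.1]
width: 0.0429
gripper_force: 0.0
```

>>> send_rows(
  increments=[
    {"gripper":0,"linear":[0,0,0],"delta_rot":[0,0,0.14]},
    {"gripper":0,"linear":[0,0,0],"delta_rot":[0,0,0.28]},
    {"gripper":0,"linear":[0,0,-0.01],"delta_rot":[0,0,0.4]},
    {"gripper":0,"linear":[0,0,-0.03],"delta_rot":[0,0,0.451]},
    {"gripper":0,"linear":[0,0,-0.04],"delta_rot":[0,0,0.451]},
    {"gripper":0,"linear":[0,0,-0.045],"delta_rot":[0,0,0.451]},
    {"gripper":0,"linear":[0,0,-0.045],"delta_rot":[0,0,0.451]},
  ],
)

```text
clock: 12.7
position: [0.5682, -0.188, 0.0961]
ee_rot: [-0.001, 0.784, 0.62, -0.001]
contact_force: [0.5, -0.1, 0.3]
width: 0.043
gripper_force: 0.0
```

```bash
python3 look.py c6 210 165 290 240
```

```text
[ 0.5692 -0.1885  0.0975] [2.000e-04 7.843e-01 6.203e-01 1.000e-04] [-0.2  0.3  0.8] 0.04268808449333266 12.8 [-0.44  0.41  1.65 -0.    1.08 -0.2 ]
```

View pics/c6.png

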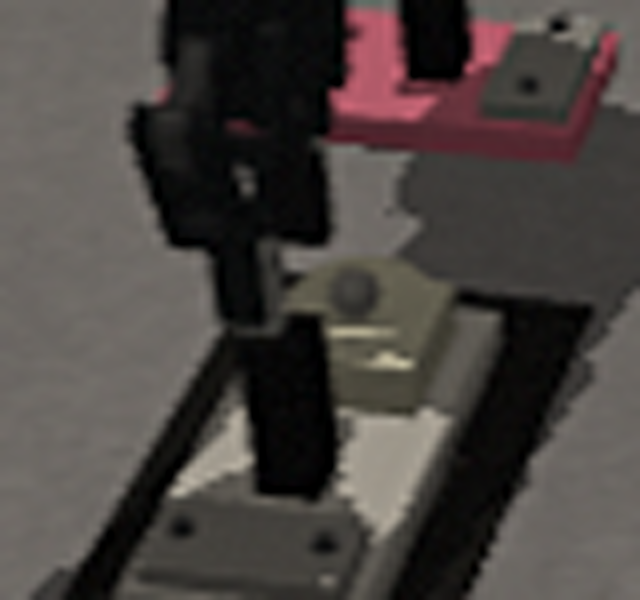

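The fingers straddle the post and line up with it. The ball is centred at about (254,201). I'll descend and grip.

>>> send_rows(
  increments=[
    {"gripper":0,"linear":[0,0,-0.008],"delta_rot":[0,0,0]},
    {"gripper":0,"linear":[0,0,-0.018],"delta_rot":[0,0,0]},
    {"gripper":0,"linear":[0,0,-0.03],"delta_rot":[0,0,0]},
    {"gripper":0,"linear":[0,0,-0.042],"delta_rot":[0,0,0]},
    {"gripper":0,"linear":[0,0,-0.051],"delta_rot":[0,0,0]},
    {"gripper":0,"linear":[0,0,-0.055],"delta_rot":[0,0,0]},
    {"gripper":0,"linear":[0,0,-0.055],"delta_rot":[0,0,0]},
  ],
)

```text
clock: 13.5
position: [0.5684, -0.1881, 0.0413]
ee_rot: [-0.001, 0.784, 0.621, -0.0]
contact_force: [-0.7, 0.4, 0.4]
width: 0.0426
gripper_force: 0.0
```

>>> send_rows(
  increments=[
    {"gripper":0.15,"linear":[0,0,0],"delta_rot":[0,0,0]},
    {"gripper":0.25,"linear":[0,0,0],"delta_rot":[0,0,0]},
    {"gripper":0.35,"linear":[0,0,0],"delta_rot":[0,0,0]},
    {"gripper":0.4,"linear":[0,0,0],"delta_rot":[0,0,0]},
    {"gripper":0.45,"linear":[0,0,0],"delta_rot":[0,0,0]},
    {"gripper":0.55,"linear":[0,0,0],"delta_rot":[0,0,0]},
    {"gripper":0.7,"linear":[0,0,0],"delta_rot":[0,0,0]},
  ],
  newtons=25,
)

```text
clock: 14.2
position: [0.568, -0.1882, 0.0427]
ee_rot: [-0.001, 0.784, 0.621, -0.0]
contact_force: [-4.4, 0.8, 5.5]
width: 0.0241
gripper_force: 25.6
```

>>> send_rows(
  increments=[
    {"gripper":0.9,"linear":[0,0,0],"delta_rot":[0,0,0]},
    {"gripper":0.9,"linear":[0,0,0],"delta_rot":[0,0,0]},
    {"gripper":0.9,"linear":[0,0,0],"delta_rot":[0,0,0]},
  ],
  newtons=100,
)

```text
clock: 14.5
position: [0.5686, -0.1883, 0.0428]
ee_rot: [-0.0, 0.784, 0.621, -0.0]
contact_force: [-3.9, 0.7, 6.6]
width: 0.0227
gripper_force: 99.5
```

>>> send_rows(
  increments=[
    {"gripper":0.9,"linear":[0,0,0.001],"delta_rot":[0,0,0]},
    {"gripper":0.9,"linear":[0,0,0.003],"delta_rot":[0,0,0]},
    {"gripper":0.9,"linear":[0,0,0.006],"delta_rot":[0,0,0]},
    {"gripper":0.9,"linear":[0,0,0.01],"delta_rot":[0,0,0]},
    {"gripper":0.9,"linear":[0,0,0.015],"delta_rot":[0,0,0]},
    {"gripper":0.9,"linear":[0,0,0.02],"delta_rot":[0,0,0]},
    {"gripper":0.9,"linear":[0,0,0.024],"delta_rot":[0,0,0]},
    {"gripper":0.9,"linear":[0,0,0.026],"delta_rot":[0,0,0]},
  ],
)

```text
clock: 15.3
position: [0.5693, -0.1885, 0.0691]
ee_rot: [0.001, 0.784, 0.621, 0.0]
contact_force: [0.6, -0.4, -5.0]
width: 0.0228
gripper_force: 98.1
```

```bash
python3 look.py c7 200 165 290 240; python3 -c "
from rig import get_state;s=get_state();print(s['moment'])"
```

```text
[ 0.5692 -0.1885  0.0688] [5.000e-04 7.842e-01 6.205e-01 3.000e-04] [ 0.6 -0.7 -6. ] 0.02257546783885972 15.4 [-0.44  0.44  1.68  0.    1.02 -0.2 ]
[ 0.06457657 -0.08079389 -0.06991465]
```

View pics/c7.png

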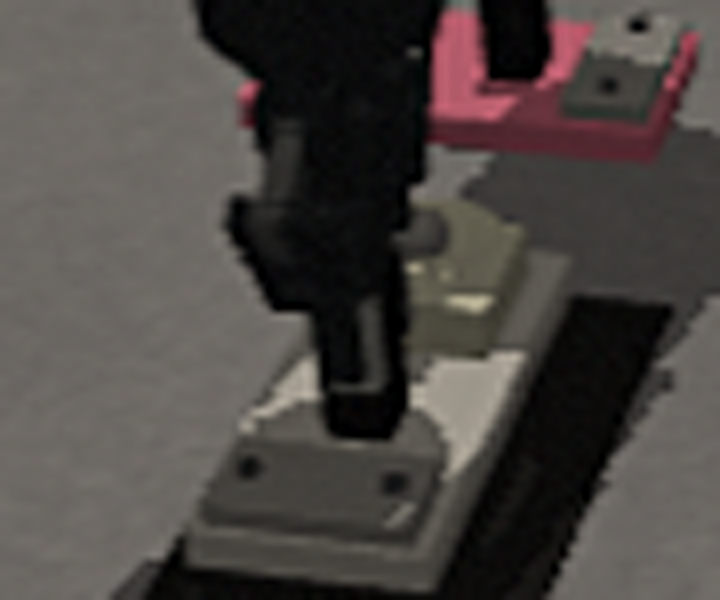

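The carrier is off the mat and looks level, with the ball still in the dish at about (252,193). I'll check the level numerically from these pixels.

```bash
python3 - <<'E'
import pickle; from h import *
im=pickle.load(open("c7.pkl","rb")); th=np.radians(-13.3); e=np.array([np.cos(th),np.sin(th)]); f=np.array([-e[1],e[0]])
c=np.array([.5692,-.1885])-.02*e
for tilt in(0,2,-2):
  t=np.radians(tilt)
  for k,(a,b,z) in {"NRbot":(.085,.04,0),"NLbot":(.085,-.04,0),"FRtop":(-.085,.04,.014),"ball":(-.048,0,.042)}.items():
    print(tilt,k,np.round((proj(im,np.r_[c+a*e+b*f,.029+z+(a-.02)*np.sin(t)])[0]-[200,165]+.5)*8-.5))
E
```

```text
0 NRbot [436. 596.]
0 NLbot [192. 568.]
0 FRtop [575. 256.]
0 ball [428. 237.]
2 NRbot [435. 591.]
2 NLbot [191. 562.]
2 FRtop [576. 264.]
2 ball [428. 243.]
-2 NRbot [436. 602.]
-2 NLbot [193. 573.]
-2 FRtop [574. 247.]
-2 ball [427. 232.]
```

>>> send_rows(
  increments=[
    {"gripper":0.9,"linear":[0,0,0.003],"delta_rot":[0,0,0]},
    {"gripper":0.9,"linear":[0,0,0.009],"delta_rot":[0,0,0]},
    {"gripper":0.9,"linear":[0,0,0.019],"delta_rot":[0,0,0]},
    {"gripper":0.9,"linear":[0,0,0.032],"delta_rot":[0,0,0]},
    {"gripper":0.9,"linear":[0,0,0.046],"delta_rot":[0,0,0]},
    {"gripper":0.9,"linear":[0,0,0.06],"delta_rot":[0,0,0]},
    {"gripper":0.9,"linear":[0,0,0.07],"delta_rot":[0,0,0]},
    {"gripper":0.9,"linear":[0,0,0.075],"delta_rot":[0,0,0]},
  ],
)

```text
clock: 16.2
position: [0.5696, -0.1887, 0.1453]
ee_rot: [0.001, 0.784, 0.621, 0.001]
contact_force: [0.3, 0.1, -5.6]
width: 0.0231
gripper_force: 98.4
```

>>> send_rows(
  increments=[
    {"gripper":0.9,"linear":[-0.001,0,0],"delta_rot":[0,0,-0.015]},
    {"gripper":0.9,"linear":[-0.002,-0.001,0],"delta_rot":[0,0,-0.045]},
    {"gripper":0.9,"linear":[-0.003,-0.002,0],"delta_rot":[0,0,-0.09]},
    {"gripper":0.9,"linear":[-0.004,-0.003,0],"delta_rot":[0,0,-0.15]},
    {"gripper":0.9,"linear":[-0.005,-0.004,0],"delta_rot":[0,0,-0.22]},
    {"gripper":0.9,"linear":[-0.006,-0.005,0],"delta_rot":[0,0,-0.3]},
    {"gripper":0.9,"linear":[-0.008,-0.005,0],"delta_rot":[0,0,-0.38]},
    {"gripper":0.9,"linear":[-0.01,-0.006,0],"delta_rot":[0,0,-0.46]},
  ],
)

```text
clock: 17.0
position: [0.5581, -0.1941, 0.1422]
ee_rot: [-0.001, 0.906, 0.423, -0.001]
contact_force: [0.8, 0.1, -5.6]
width: 0.0228
gripper_force: 98.3
```

>>> send_rows(
  increments=[
    {"gripper":0.9,"linear":[-0.001,-0.001,0],"delta_rot":[0,0,-0.08]},
    {"gripper":0.9,"linear":[-0.003,-0.002,0],"delta_rot":[0,0,-0.16]},
    {"gripper":0.9,"linear":[-0.004,-0.003,0],"delta_rot":[0,0,-0.24]},
    {"gripper":0.9,"linear":[-0.005,-0.004,0],"delta_rot":[0,0,-0.32]},
    {"gripper":0.9,"linear":[-0.006,-0.004,0],"delta_rot":[0,0,-0.4]},
    {"gripper":0.9,"linear":[-0.007,-0.005,0],"delta_rot":[0,0,-0.48]},
    {"gripper":0.9,"linear":[-0.008,-0.005,0],"delta_rot":[0,0,-0.56]},
    {"gripper":0.9,"linear":[-0.01,-0.006,0],"delta_rot":[0,0,-0.64]},
  ],
)

```text
clock: 17.8
position: [0.5482, -0.2001, 0.1423]
ee_rot: [-0.001, 0.993, 0.117, -0.001]
contact_force: [-0.7, -0.4, -6.0]
width: 0.0228
gripper_force: 98.3
```

>>> send_rows(
  increments=[
    {"gripper":0.9,"linear":[-0.001,-0.001,0],"delta_rot":[0,0,-0.08]},
    {"gripper":0.9,"linear":[-0.002,-0.002,0],"delta_rot":[0,0,-0.16]},
    {"gripper":0.9,"linear":[-0.003,-0.002,0],"delta_rot":[0,0,-0.24]},
    {"gripper":0.9,"linear":[-0.004,-0.003,0],"delta_rot":[0,0,-0.32]},
    {"gripper":0.9,"linear":[-0.004,-0.003,0],"delta_rot":[0,0,-0.385]},
    {"gripper":0.9,"linear":[-0.004,-0.003,0],"delta_rot":[0,0,-0.435]},
    {"gripper":0.9,"linear":[-0.004,-0.003,0],"delta_rot":[0,0,-0.462]},
    {"gripper":0.9,"linear":[-0.004,-0.003,0],"delta_rot":[0,0,-0.471]},
  ],
)

```text
clock: 18.6
position: [0.5444, -0.2032, 0.1427]
ee_rot: [-0.0, 0.993, -0.116, -0.001]
contact_force: [0.4, -0.3, -5.3]
width: 0.023
gripper_force: 98.3
```

>>> send_rows(
  increments=[
    {"gripper":0.9,"linear":[0,0,0],"delta_rot":[0,0,0]},
    {"gripper":0.9,"linear":[0,0,0],"delta_rot":[0,0,0]},
    {"gripper":0.9,"linear":[0,0,0],"delta_rot":[0,0,0]},
    {"gripper":0.9,"linear":[0,0,0],"delta_rot":[0,0,0]},
    {"gripper":0.9,"linear":[0,0,0],"delta_rot":[0,0,0]},
  ],
)

```text
clock: 19.1
position: [0.5449, -0.2034, 0.1434]
ee_rot: [0.0, 0.993, -0.116, 0.0]
contact_force: [-0.5, 0.1, -6.2]
width: 0.0229
gripper_force: 98.3
```

```bash
cat > fin.py <<'E'
import pickle; from h import *
from rig import get_state, optics
im=optics.get_image("scene"); top=optics.get_image("top"); s=get_state(); p=s["position"]; q=s["ee_rot"]
print(np.round(p,4),np.round(q,4),s["width"],s["gripper_force"],s["clock"],np.abs(s["qd"]).max(),s["moment"],s["contact_force"])
pickle.dump((im,top,p),open("fin.pkl","wb"))
th=2*np.arctan2(q[2],q[1])-np.pi/2-np.pi; print("carrier yaw",np.degrees(th)%360)
e=np.array([np.cos(th),np.sin(th)]); f=np.array([-e[1],e[0]])
for sg in(1,-1):
  E=sg*e;F=sg*f; c=p[:2]-.02*E; zu=p[2]-.0428+.003
  print(sg,[(k,np.round(proj(im,np.r_[c+a*E+b*F,zu+z])[0],1).tolist()) for k,(a,b,z) in {"ball":(-.048,0,.042),"+x+y":(.085,.04,.014),"+x-y":(.085,-.04,.014),"-x+y":(-.085,.04,.014),"-x-y":(-.085,-.04,.014)}.items()])
E
python3 fin.py
```

```text
[ 0.5449 -0.2034  0.1434] [ 1.000e-04  9.933e-01 -1.158e-01  0.000e+00] 0.02261716215710944 98.31762313842773 19.2 0.001314162152601305 [-0.08780602 -0.01078374 -0.01153079] [-0.05221069  0.68134458 -6.0214025 ]
carrier yaw 76.698937922644
1 [('ball', [211.5, 177.2]), ('+x+y', [267.0, 182.9]), ('+x-y', [258.2, 200.2]), ('-x+y', [205.8, 177.1]), ('-x-y', [193.2, 193.5])]
-1 [('ball', [263.0, 182.1]), ('+x+y', [208.2, 195.1]), ('+x-y', [219.9, 178.4]), ('-x+y', [273.9, 201.8]), ('-x-y', [281.8, 184.3])]
```

```bash
python3 - <<'E'
import pickle; from h import *
im,top,p=pickle.load(open("fin.pkl","rb"))
g=cv2.cvtColor(im["pixels"],cv2.COLOR_BGR2GRAY)
print("rows 190-215 x cols"); 
for u in(212,222,232,242,252,262,270): print(u,g[188:216,u])
print("ball area rows174-190, cols 250-278"); print(g[172:192,250:278])
E
```

```text
rows 190-215 x cols
212 [ 88  71  64  50  45  52  90  76  69  70  67  75 106 106 103 104 105 105
 108 105 105 105 107 105 103 106 110 109]
222 [ 68  66  68  70  53  47  54  92  78  70  71  68  76 110 110 107 107 108
 110 108 110 110 107 107 113 111 109 110]
232 [ 82  93  91  91  88  89  86  89  90  75  70  70  69  76 111 113 107 110
 106 109 110 111 109 112 117 107  88  29]
242 [ 0  7 45 80 91 90 89 88 89 91 75 70 71 74 73 28 11 10 10 11 12 12 11 16
 18 22 25 21]
252 [132 118  95  72  76  75  76  71  67  90  91  79  69  69  73  74  21   8
  12  10  11   9  14  11  10  24  22  21]
262 [119  91  88 129  76  71  74  74  70  61 163 169 114  68  69  73  80  22
   8   6  11  12  11   8  13  12   7  11]
270 [ 84  79 167 175 137  78  73  74  74  69  63 161 170 100  68  71  74  63
  15   7  11   9   8  12   9  11  10  11]
ball area rows174-190, cols 250-278
[[120 121 117 116 120 119 120 120 124 109  61   0   6   6   4   7   8   0
   23  59  71  67  66  66  66  67  67  67]
 [121 119 115 116 119 120 119 120 122 128  84   0   2   6   5   3   1   2
   56  73  69  67  64  67  67  68  68  66]
 [120
[... 1401 characters left out ...]
154 155 159 143 106  89  89  85  78 131 164 162 116  77  80  85 137 165
  164 165 147 108  85  84  87  72  68 116]
 [154 156 149 115  89  91  92  88 127 165 173 170 166 166 167 165 155 139
  136 115  92  86  83 139 117  60  58  86]
 [154 160 132  95  88  92  93  91  93  99  90 104 119 121 119 107  95  92
   91  89  84  81 146 133  73  61  55 121]
 [165 156 118  89  92  90  93  92  91  88  87  88  91  91  90  89  86  87
   86  83  79 138 175 117  55  60  70 134]
 [ 93  97  95  95  99  96  96  93  93  91  90  88  88  91  88  86  83  83
   78 138 167 173 138  74  60  56 107 148]
 [ 83  80  72  71  74  75  74  80  97  93 121 156 129  94 109 159 182 182
  175 173 175 177 119  56  61  64 130 158]]
```

```bash
python3 -c "
from rig import sign_off; print(sign_off())"
```

```text
the job is handed in; nothing more can be done
None
```

I seated the insert in the pocket with the ball central and handed the job in at about 19 s, still holding the carrier about 10 cm above the mat, turned a quarter turn and level within about 1°; no verdict came back.

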